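Find the loose canister cap, snug it and flag it

ROBOT

A 7-joint arm with a two-finger parallel gripper is mounted at the origin on a cart in front of the work surface, level with it; the furniture and walls round the work are solid. World frame = base frame: x ahead of the robot, y to its left, z up, the work surface at z = 0. Lengths are in m, angles in degrees, forces in N, time in s.
With the tool pointing down it reaches from about 0.425 to 0.875 m from the base axis. Payload 4.7 kg.
Tool frame: the origin (TCP) lies at the very end of the fingers, on their centre line; the grasp point (between the pads) lies 19 mm behind it; z points along the fingers, y is the line along which they close (so a half turn about z gives the same grasp; the last joint's range is limited). The gripper opens to 87 mm and grips with 3 to 60 N. Pads are 19 mm wide; open, the fingers measure 117 mm over their backs; the gripper's body (75 mm by 190 mm) begins 51 mm behind the grasp point.
Start: joints at [-63.707, 18.392, -4.016, 83.108, 1.295, 78.541, -3.26], TCP at [0.28, 0.587, 0.223] pointing down, gripper open.
Joint ranges: [-163.93, 163.93], [-17.29, 119.83], [-79.2, 71.16], [3.27, 140.29], [-89.18, 269.18], [5.43, 117.66], [-154.24, 154.24]. Speed limits (degrees/s): [147.25, 147.25, 180, 180, 180, 180, 180].

INTERFACE

Orientations are given as [roll, pitch, yaw] about the fixed x, y, z axes, in that order (R = Rz(yaw) Ry(pitch) Rx(roll)).
In Python, from cell import telemetry, cams, env gives the robot as it stands.
- The arm moves only by the tool arm_command, never from a script. Its argument "series" is text: rows parted by semicolons, each of 5 numbers parted by spaces: the shift along the tool's x, y, z in mm, then the turn about the tool's z in rad, then the closure in counts, from 0 (fully open) to 255 (shut). A call has 1 to 20 rows; each row shifts and turns the commanded pose from where the row before left it, along the tool's axes as they then stand; what a row does not reach is not made up. A row lasts 1/12 s, in which the tool goes at most 41.7 mm and 7.16 degrees, less where a joint would pass 70% of its speed; a pose out of reach is approached as far as the arm can. A call is refused whole if a number of a shift passes 41.7 or a number of a turn 0.125, either way. A call with a gripper value outside its range is refused whole. The fingers move at their own pace and stop on an object; "squeeze" is the grip in N (left out, the last holds). Time passes only in rows, so rows that do not move let the fingers close. It gives the time, the measured TCP pose, the force, the opening and the grip force at its end, in the units of the state.
- telemetry.get_obs(): the state, without advancing time (a new reading comes with each control period).
- cams.read_camera(name): name is "scene" or "top" or "wrist"; returns the picture (480x640x3 uint8, blue, green, red); there is no depth.
- cams.calibration(name): a dict with "K" (3x3 intrinsics, pixels), "origin" and "rotation" of the camera in the world; the wrist camera has in their place "hand_eye" (4x4, takes a point from camera to tool coordinates, whose origin is the TCP and whose axes are the flange's). Camera axes: x right, y down, z forward; pixel columns grow to the right and rows downward; lengths in m; the calibration is good to about 2 mm. The wrist camera is an equidistant fisheye: a pixel r from the principal point sees the ray r / f radians off the axis. A picture is of the moment at which its call begins: read the wrist's pose just before it. calibration takes no time and is no camera call.
- env.sign_off(): hands the job in; it is judged then, once.
The state is a dict: "time_s": time; "qpos": joint angles; "joint_velocities": joint speeds; "effort": joint torques, N m; "tool_pos": TCP position; "tool_rot": TCP orientation; "force": force on the tool from outside, world axes, zero at the start; "wrist_torque": the same for the moment, N m; "grip_width": finger opening in m; "grasp_force": force on a finger pad.
Only numpy, scipy, OpenCV 4.12 (cv2) and the standard library are available. Lean on these libraries where they do the work, as an engineer would, in place of code of your own. Each camera call takes 0.05 s, during which the arm holds its last target. There are 200 camera calls.

TASK

One of the three identical canister caps on the stand has been left loose: feel them by turning each gently clockwise with the grip bar, and screw the loose one down until it is snug (a good 0.2 newton-metre), never putting more than 0.45 newton-metre on any cap, as that spoils its gasket. Then flag the canister that was loose by standing the salt shaker that is to the left of the stand upright on the stand's ledge, directly in front of it, and leave everything else alone.

Things in the scene. Friction and masses are not known exactly. Their poses are not given: they have to be found in the camera images.
- rack: low steel stand, 200 x 360 mm, fixed to the worktop; its flat top is 12 mm above the worktop. Three canisters stand fixed in a row along its y axis, 125 mm apart (middle one at the origin). Its x axis points to the back (away from the robot); the part of the top from x = -46 to x = -140 mm is the empty front ledge. Origin: on the worktop, below the middle canister's axis
- can_a: one of three identical round aluminium canisters (80 mm across, 88 mm across the foot, 62 mm tall), fixed upright on the stand; origin at the centre of its underside, z up. Which canister stands in which place varies. Its heading says nothing about how far its cap is screwed
- cap_a (a point): grip point of can_a's plain grey screw cap: on the vertical turning axis, 10 mm below the top of its upright grip bar. Bar 46 mm long (this point's x axis), 14 mm thick (y), 34 mm tall, top 126 mm above the worktop; it stands on the cap's disc (82 mm across), upper face 92 mm above the worktop: fingertips must stay above that. Clockwise from above tightens. The bar's direction does not show looseness
- wing_a (a point): end of the grip bar of can_a's cap, 23 mm from the turning axis, at the grip point's height. A tight cap does not turn in its thread below 0.6 N m, it only gives with its springy gasket (0.1 rad at 0.25 N m); the loose cap turns freely (0.04 N m) for 0.45 to 0.9 rad clockwise, then meets its gasket
- gasket_mark_a (a point): point on the dark rubber gasket ring under the cap of can_a, 40 mm from the axis. The ring is a torsion spring (2.5 N m per rad) that carries all torque put on the cap: at rest the point lies at y = 0 in can_a's frame, tightening torque moves it to -y (1.6 mm per 0.1 N m), and it springs back on release
- can_b: one of three identical round aluminium canisters (80 mm across, 88 mm across the foot, 62 mm tall), fixed upright on the stand; origin at the centre of its underside, z up. Which canister stands in which place varies. Its heading says nothing about how far its cap is screwed
- cap_b (a point): grip point of can_b's plain grey screw cap: on the vertical turning axis, 10 mm below the top of its upright grip bar. Bar 46 mm long (this point's x axis), 14 mm thick (y), 34 mm tall, top 126 mm above the worktop; it stands on the cap's disc (82 mm across), upper face 92 mm above the worktop: fingertips must stay above that. Clockwise from above tightens. The bar's direction does not show looseness
- wing_b (a point): end of the grip bar of can_b's cap, 23 mm from the turning axis, at the grip point's height. A tight cap does not turn in its thread below 0.6 N m, it only gives with its springy gasket (0.1 rad at 0.25 N m); the loose cap turns freely (0.04 N m) for 0.45 to 0.9 rad clockwise, then meets its gasket
- gasket_mark_b (a point): point on the dark rubber gasket ring under the cap of can_b, 40 mm from the axis. The ring is a torsion spring (2.5 N m per rad) that carries all torque put on the cap: at rest the point lies at y = 0 in can_b's frame, tightening torque moves it to -y (1.6 mm per 0.1 N m), and it springs back on release
- can_c: one of three identical round aluminium canisters (80 mm across, 88 mm across the foot, 62 mm tall), fixed upright on the stand; origin at the centre of its underside, z up. Which canister stands in which place varies. Its heading says nothing about how far its cap is screwed
- cap_c (a point): grip point of can_c's plain grey screw cap: on the vertical turning axis, 10 mm below the top of its upright grip bar. Bar 46 mm long (this point's x axis), 14 mm thick (y), 34 mm tall, top 126 mm above the worktop; it stands on the cap's disc (82 mm across), upper face 92 mm above the worktop: fingertips must stay above that. Clockwise from above tightens. The bar's direction does not show looseness
- wing_c (a point): end of the grip bar of can_c's cap, 23 mm from the turning axis, at the grip point's height. A tight cap does not turn in its thread below 0.6 N m, it only gives with its springy gasket (0.1 rad at 0.25 N m); the loose cap turns freely (0.04 N m) for 0.45 to 0.9 rad clockwise, then meets its gasket
- gasket_mark_c (a point): point on the dark rubber gasket ring under the cap of can_c, 40 mm from the axis. The ring is a torsion spring (2.5 N m per rad) that carries all torque put on the cap: at rest the point lies at y = 0 in can_c's frame, tightening torque moves it to -y (1.6 mm per 0.1 N m), and it springs back on release
- shaker_mid (a point): centre, half-way up, of the loose salt shaker: glass with a rounded grey top, 44 mm across, 90 mm tall, upright on the worktop to the left of the stand; z is its upright axis. Grasp it across the middle
- glass_mid (a point): centre of a bystander to leave alone: water glass, 81 mm across, 93 mm tall
- ramekin_mid (a point): centre of a bystander to leave alone: brown ramekin, 69 mm across, 34 mm tall
- mill_mid (a point): centre of a bystander to leave alone: wooden pepper mill, 58 mm across, 160 mm tall
- tin_mid (a point): centre of a bystander to leave alone: tin, 75 mm across, 58 mm tall
Not all that is in view belongs to the job. Leave any green look-alike of the part that bears shaker_mid alone.

How it is judged (in metres and radians):
On the way, in this order (a step that is already met when the one before it is completed fails the run):
1. the loose cap, its bar end turned by over 7 mm (a tight one cannot), is pressed on its gasket with at least 0.15 N m clockwise (((distance of wing_a from where it was at the start of the episode above 0.007 m and y of gasket_mark_a in the frame of can_a below -0.0024 m) or (distance of wing_b from where it was at the start of the episode above 0.007 m and y of gasket_mark_b in the frame of can_b below -0.0024 m) or (distance of wing_c from where it was at the start of the episode above 0.007 m and y of gasket_mark_c in the frame of can_c below -0.0024 m))), for 0.1 s.
2. then the salt shaker stands upright on the ledge in front of that canister (((distance of wing_a from where it was at the start of the episode above 0.007 m and horizontal distance between shaker_mid and can_a below 0.11 m) or (distance of wing_b from where it was at the start of the episode above 0.007 m and horizontal distance between shaker_mid and can_b below 0.11 m) or (distance of wing_c from where it was at the start of the episode above 0.007 m and horizontal distance between shaker_mid and can_c below 0.11 m)) and x of shaker_mid in the frame of rack between -0.135 and -0.06 m and z of shaker_mid in the frame of rack between 0.05 and 0.066 m and angle between shaker_mid's own z axis and vertical below 0.2 rad), for 0.2 s.
At the end, for the whole second after the job is handed in: Shaker upright (0.2 rad), still, on the ledge 60 to 135 mm ahead of the row and within 110 mm of the axis of the canister that was loose; that cap still screwed down (bar end over 7 mm from its start); gasket marks within 1.2 mm of rest (all of step 2 and linear speed of shaker below 0.02 m/s and y of gasket_mark_a in the frame of can_a between -0.0012 and 0.0012 m and y of gasket_mark_b in the frame of can_b between -0.0012 and 0.0012 m and y of gasket_mark_c in the frame of can_c between -0.0012 and 0.0012 m); the robot touches nothing.
It fails at once if more than 0.45 N m put on a cap, either way (gasket ring twisted more than 7.2 mm at its mark) (y of gasket_mark_a in the frame of can_a below -0.0072 m or y of gasket_mark_a in the frame of can_a above 0.0072 m or y of gasket_mark_b in the frame of can_b below -0.0072 m or y of gasket_mark_b in the frame of can_b above 0.0072 m or y of gasket_mark_c in the frame of can_c below -0.0072 m or y of gasket_mark_c in the frame of can_c above 0.0072 m).
It fails at once if the salt shaker tipped over 0.7 rad (angle between shaker_mid's own z axis and vertical above 0.7 rad).
It fails at once if a bystander moved more than 30 mm (distance of any of glass_mid, ramekin_mid, mill_mid, tin_mid from where it was at the start of the episode above 0.03 m).
It also fails if it takes over 67 s, if anything falls off the work surface, if the arm or the gripper's body presses on something with over 40 N, if the wrist force passes 120 N, or if a joint passes its speed limit or range.

## Working session

There is one attempt and no reset: what is moved stays moved. The work goes in short steps, Python scripts to look and compute and a tool call to move; the robot and the scene stay as the last step left them, time stands still between calls to the robot, and variables do not carry over. Pictures are saved under pics/ and viewed, at most 10 in all, crops included, and the job is handed in when it is done.

Besides the shell and the picture viewer there is one more tool, called in YAML: its name, and indented under it one key for each argument. arm_command: Moves the arm, as the interface text tells. Its arguments: {"type":"object","properties":{"series":{"type":"string"},"squeeze":{"type":"number"}},"required":["series"]}

```bash
mkdir -p pics; python3 - <<'E'
from cell import telemetry,cams,env
import cv2
for n in("scene","top"):
    cv2.imwrite(f"pics/{n}0.png",cams.read_camera(n))
    c=cams.calibration(n);print(n,c["K"],c["origin"],c["rotation"])
print(cams.calibration("wrist"))
print(telemetry.get_obs())
E
```

```text
scene [[464.09591108   0.         320.14244175]
 [  0.         464.09591108 243.55353044]
 [  0.           0.           1.        ]] [-0.0571302  -0.67057348  0.83290475] [-128.23456885    1.32829823  -45.42205188]
top [[518.92140955   0.         325.78748091]
 [  0.         518.92140955 245.86588305]
 [  0.           0.           1.        ]] [0.29647243 0.00568196 1.71093215] [-169.38440287    0.33411132  -90.12429859]
{'K': array([[371.64829954,   0.        , 325.59793775],
       [  0.        , 371.64829954, 233.49624891],
       [  0.        ,   0.        ,   1.        ]]), 'hand_eye': array([[-1.28694313e-04, -9.54613702e-01, -2.97846713e-01,
         8.21602120e-02],
       [ 9.99999272e-01, -4.80149634e-04,  1.10682168e-03,
         1.10322527e-04],
       [-1.19959814e-03, -2.97846354e-01,  9.54613069e-01,
        -1.61508980e-01],
       [ 0.00000000e+00,  0.00000000e+00,  0.00000000e+00,
         1.00000000e+00]])}
{'time_s': 0.1, 'qpos': array([-63.70844621,  18.43447226,  -4.01704814,  83.16722654,
         1.29588412,  78.54122664,  -3.25915759]), 'joint_velocities': array([ 0.05525623, -0.01966906, -0.01360007, -0.12312248,  0.05585548,
       -0.03750286,  0.06437844]), 'effort': array([-9.01470139e-04, -4.92573202e+01, -4.06200550e-01, -3.13397133e+01,
       -6.40566065e-02,  3.96245043e-02,  5.04177137e-05]), 'tool_pos': array([0.27948819, 0.58629929, 0.22158096]), 'tool_rot': array([-1.79902362e+02,  5.83526500e-03,  1.54520489e+02]), 'force': array([-0.60008403, -0.25107526,  0.98170465]), 'wrist_torque': array([ 0.03174649,  0.03256215, -0.02534812]), 'grasp_force': 0.0, 'grip_width': 0.08686665558116646}
```

View pictures.

View pics/scene0.png

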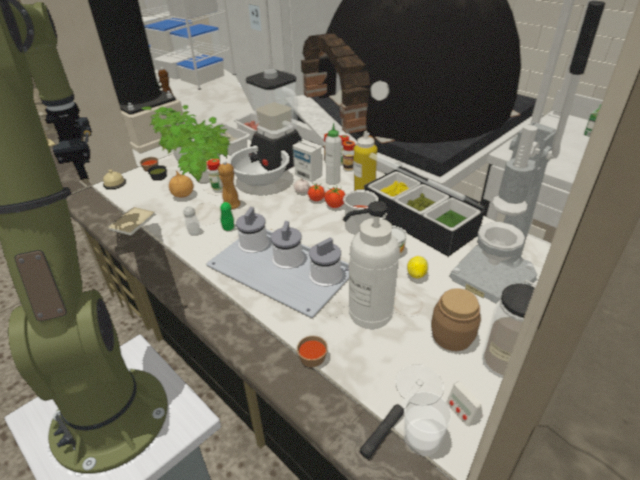

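View pics/top0.png

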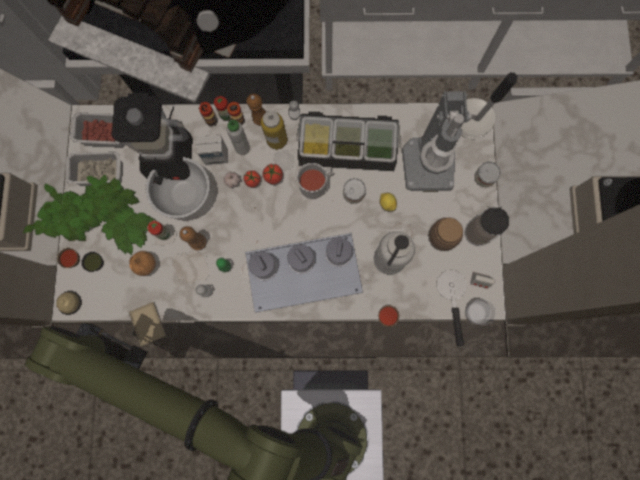

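Candidates for the shaker: grey-topped glass one at top (202,290), scene (192,220); the green look-alike at top (222,264); a white one far back at (294,108). By the description I choose (202,290). I'll check it in a close crop together with the caps.

```bash
python3 - <<'E'
import cv2
a=cv2.imread("pics/top0.png")[225:315,190:370]
b=cv2.imread("pics/scene0.png")[190:310,180:360]
cv2.imwrite("pics/c1.png",cv2.resize(a,None,fx=4.4,fy=4.4,interpolation=cv2.INTER_CUBIC))
cv2.imwrite("pics/c2.png",cv2.resize(b,None,fx=4.4,fy=4.4,interpolation=cv2.INTER_CUBIC))
E
```

```text
(no output)
```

View pics/c1.png

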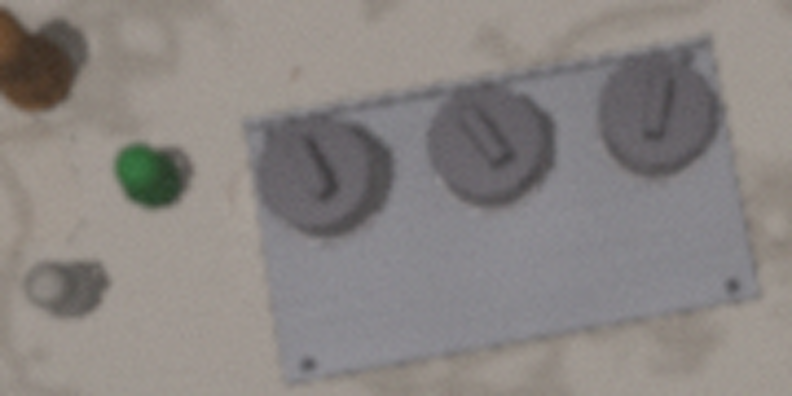

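View pics/c2.png

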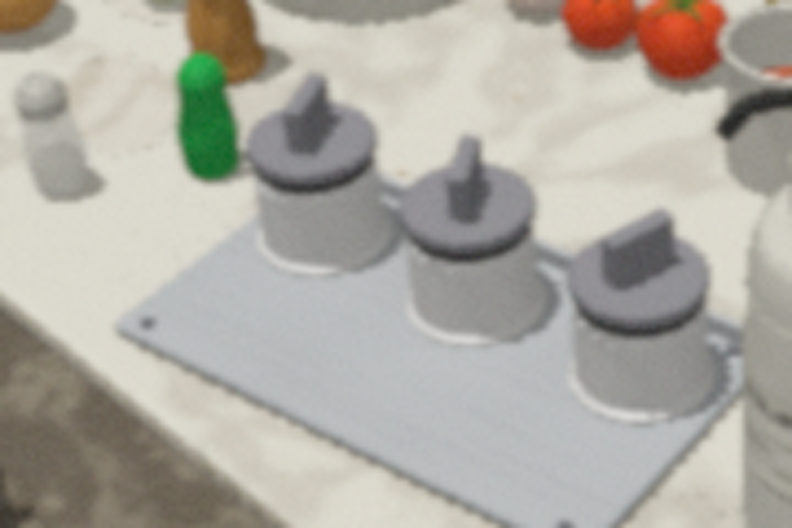

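```bash
cat > h.py <<'E'
import numpy as np
from scipy.spatial.transform import Rotation as Ro
from cell import telemetry,cams,env
def ray(n,u,v,z):
    c=cams.calibration(n);R=Ro.from_euler('xyz',c["rotation"],degrees=True).as_matrix()
    d=R@np.linalg.inv(c["K"])@[u,v,1];o=np.array(c["origin"]);return o+d*(z-o[2])/d[2]
def wray(pos,rot,u,v,z):
    c=cams.calibration("wrist");K=c["K"];H=c["hand_eye"]
    p=np.array([u-K[0,2],v-K[1,2]]);r=np.hypot(*p);t=r/K[0,0]
    d=np.r_[p/max(r,1e-9)*np.sin(t),np.cos(t)]
    R=Ro.from_euler('xyz',rot,degrees=True).as_matrix()
    o=np.array(pos)+R@H[:3,3];d=R@H[:3,:3]@d
    return o+d*(z-o[2])/d[2]
E
python3 - <<'E'
from h import *
np.set_printoptions(precision=4,suppress=True)
t=lambda u,v,z:ray("top",190+u/4.4,225+v/4.4,z)
s=lambda u,v,z:ray("scene",180+u/4.4,190+v/4.4,z)
C=[t(*p,.012)[:2] for p in[(247,122),(712,40),(757,297),(288,382)]]
L=np.array([(.06,.18),(.06,-.18),(-.14,-.18),(-.14,.18)]);C=np.array(C);print(C)
cl,cc=L.mean(0),C.mean(0);H=(L-cl).T@(C-cc);a=np.arctan2(H[0,1]-H[1,0],H[0,0]+H[1,1]);
R=np.array([[np.cos(a),-np.sin(a)],[np.sin(a),np.cos(a)]]);o=cc-R@cl
print("rack",o,np.degrees(a),"resid",C-(L@R.T+o))
for y in(.125,0,-.125):print("can",o+R@[0,y],"flag",o+R@[-.093,y])
for p in[(320,172),(488,145),(660,113)]:print("cap disc",t(*p,.092)[:2])
for q in[((312,143),(328,192)),((470,112),(505,160)),((667,82),(653,135))]:
    A,B=t(*q[0],.126)[:2],t(*q[1],.126)[:2];print("bar",(A+B)/2,np.degrees(np.arctan2(*(B-A)[::-1]))%180,np.linalg.norm(A-B))
for q in[((298,112),(317,85)),((457,170),(470,145)),((608,255),(664,218))]:
    A,B=s(*q[0],.126)[:2],s(*q[1],.126)[:2];print("sbar",(A+B)/2,np.degrees(np.arctan2(*(B-A)[::-1]))%180,np.linalg.norm(A-B))
print("shaker top",t(45,285,.078),"foot",t(75,288,.0), "scene",s(43,97,.075),s(62,190,0))
print("green",t(135,170,.08))
E
```

```text
[[ 0.5926  0.2799]
 [ 0.6547 -0.0722]
 [ 0.4592 -0.1035]
 [ 0.3972  0.2444]]
rack [0.5653 0.0941] 9.967862341800075 resid [[-0.0007 -0.0019]
 [-0.0009  0.0006]
 [ 0.0006  0.004 ]
 [ 0.0009 -0.0027]]
can [0.5437 0.2172] flag [0.4521 0.2011]
can [0.5653 0.0941] flag [0.4737 0.078 ]
can [ 0.5869 -0.0291] flag [ 0.4953 -0.0452]
cap disc [0.5421 0.2136]
cap disc [0.5613 0.0932]
cap disc [ 0.5843 -0.0305]
bar [0.5401 0.2093] 18.93417354542865 0.03683021453461633
bar [0.5622 0.0918] 35.92512114659965 0.042393894754378075
bar [ 0.5815 -0.0298] 165.02991735224725 0.03927356754722258
sbar [0.5383 0.2063] 28.723124854935058 0.03022523339202966
sbar [0.5622 0.0895] 30.53827796229723 0.02561059964476119
sbar [ 0.5777 -0.0375] 0.4050848565223498 0.04528349490223836
shaker top [0.4629 0.4111 0.078 ] foot [0.4685 0.4078 0.    ] scene [0.4624 0.401  0.075 ] [0.4595 0.3996 0.    ]
green [0.5458 0.349  0.08  ]
```

arm_command:
  series: "-30 -16.7 -1.5 0 0;-30 -16.7 -1.5 0 0;-30 -16.7 -1.5 0 0;-30 -16.7 -1.5 0 0;-30 -16.7 -1.5 0 0;-30 -16.7 -1.5 0 0;-30 -16.7 -1.5 0 0;-30 -16.7 -1.5 0 0;-30 -16.7 -1.5 0 0;-30 -16.7 -1.5 0 0;-30 -16.7 -1.5 0 0;-30 -16.7 -1.5 0 0;0 0 0 -0.12 0;0 0 0 -0.12 0;0 0 0 -0.12 0;0 0 0 -0.12 0;0 0 0 -0.12 0;0 0 0 -0.12 0;0 0 0 0 0;0 0 0 0 0"

```text
time_s: 1.77
tool_pos: [0.5183, 0.2508, 0.2402]
tool_rot: [-180.0, -0.0, -164.4]
force: [-0.3, -0.2, 0.0]
grip_width: 0.087
grasp_force: 0.0
```

```bash
cat >> h.py <<'E'
def snap(f):
    import cv2,json
    o=telemetry.get_obs();im=cams.read_camera("wrist");cv2.imwrite(f"pics/{f}.png",im)
    json.dump([list(o["tool_pos"]),list(o["tool_rot"])],open(f"pics/{f}.json","w"))
    print(o["tool_pos"],o["tool_rot"],o["qpos"],o["force"],o["wrist_torque"],o["time_s"]);return im
E
python3 -c "
from h import *
snap('w1')"
```

```text
[0.5182744  0.25082423 0.2401923 ] [-1.79995394e+02 -3.61719486e-02 -1.64427313e+02] [-35.45182028   8.80884557   7.83858738  92.86892986  -1.22466931
  78.44216913  78.11429388] [-0.32736617 -0.23360357  0.01287128] [0.05914375 0.01000255 0.02511204] 1.7667
```

View pics/w1.png

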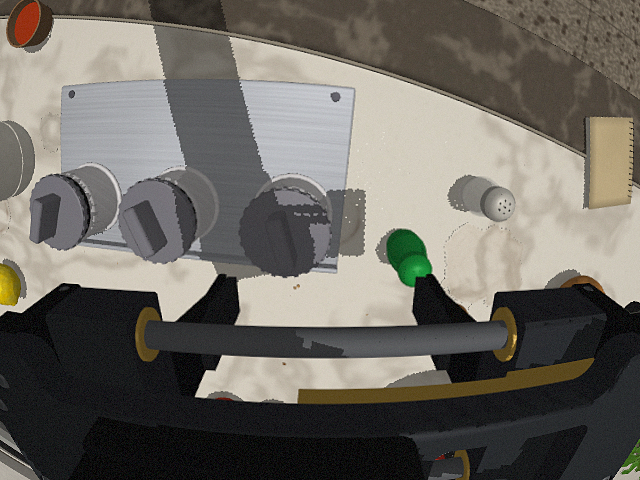

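The wrist view shows all three caps (about (60,210), (158,222), (287,230)), the shaker at (490,200), and green at (410,255). I'll enlarge the caps.

```bash
python3 - <<'E'
import cv2
a=cv2.imread("pics/w1.png")
x=cv2.resize(a[165:285,20:180],None,fx=2.5*2,fy=5,interpolation=cv2.INTER_CUBIC)
b=a[165:285,225:345].astype(float);b=((b/255)**.5*255).astype('uint8')
y=cv2.resize(b,None,fx=5,fy=5,interpolation=cv2.INTER_CUBIC)
cv2.imwrite("pics/w1a.png",x);cv2.imwrite("pics/w1b.png",y)
E
```

```text
(no output)
```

View pics/w1a.png

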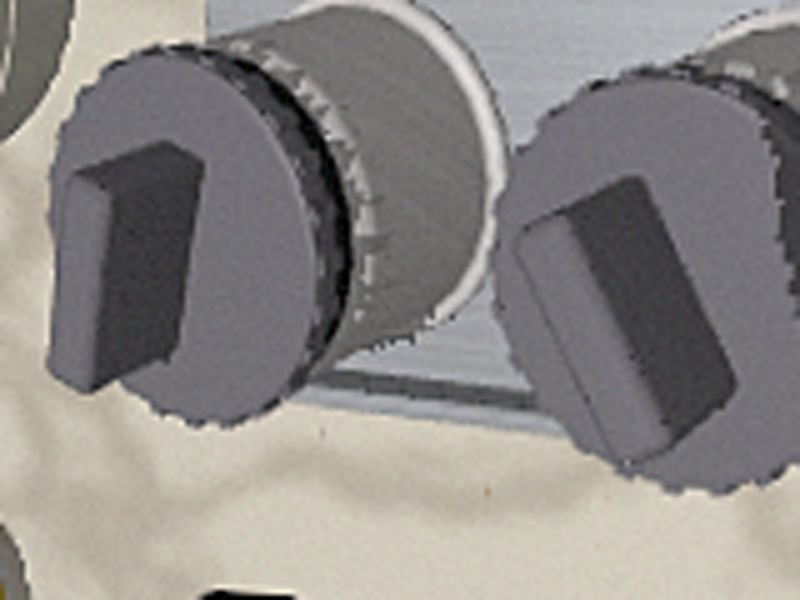

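View pics/w1b.png

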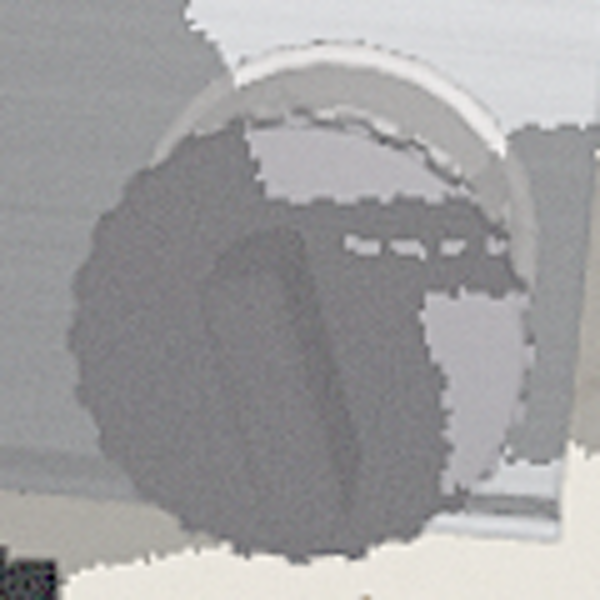

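```bash
python3 - <<'E'
from h import *
import json
np.set_printoptions(precision=4,suppress=True)
p,r=json.load(open("pics/w1.json"))
A=lambda ox,q,z=.126:wray(p,r,ox+q[0]/5,165+q[1]/5,z)[:2]
for n,ox,e in[("R",20,((90,176),(71,386))),("Redge",20,((107,185),(92,388))),("M",20,((541,226),(648,455))),("Medge",20,((565,215),(672,440))),("L",225,((240,275),(300,520))),("Ledge",225,((278,262),(345,525)))]:
    a,b=A(ox,e[0]),A(ox,e[1]);print(n,(a+b)/2,np.degrees(np.arctan2(*(b-a)[::-1]))%180,np.linalg.norm(a-b))
print("L disc",(A(225,(80,330),.092)+A(225,(530,330),.092))/2,A(225,(300,560),.092),A(225,(300,118),.092))
print("shaker top",wray(p,r,500,206,.088),"foot",wray(p,r,468,192,0))
c=[wray(p,r,u,v,.012)[:2] for u,v in((62,86),(354,91),(337,272))];print(c)
E
```

```text
R [ 0.5862 -0.0228] 173.36629057275854 0.04564865020064613
Redge [ 0.5858 -0.0173] 174.85964780755288 0.043476626926724354
M [0.5646 0.0992] 35.75076339215062 0.04349837475302669
Medge [0.561  0.1036] 36.38054761360649 0.04255836265335216
L [0.5412 0.2194] 26.548488826701654 0.04171848514287851
Ledge [0.5388 0.2256] 27.432371304845567 0.0447986771007941
L disc [0.5396 0.2206] [0.5824 0.2305] [0.5031 0.2112]
shaker top [0.4639 0.4052 0.088 ] foot [0.4676 0.4077 0.    ]
[array([ 0.4603, -0.1014]), array([0.4007, 0.2487]), array([0.5972, 0.2866])]
```

arm_command:
  series: "0 0 0 -0.095 0;0 0 0 -0.095 0;-3.2 -19.6 0 0 0;-3.2 -19.6 20 0 0;0 0 30 0 0;0 0 30 0 0;0 0 30 0 0;0 0 20 0 0;0 0 10 0 0;0 0 0 0 0"
  squeeze: 15

```text
time_s: 2.65
tool_pos: [0.54, 0.2181, 0.0979]
tool_rot: [180.0, -0.3, -153.4]
force: [-1.1, -0.7, -0.6]
grip_width: 0.0868
grasp_force: 0.0
```

arm_command:
  series: "0 0 0 0 100;0 0 0 0 160;0 0 0 0 230;0 0 0 0 230;0 0 0 0 230;0 0 0 0 230;0 0 0 0 230;0 0 0 0 230"

```text
time_s: 3.32
tool_pos: [0.5418, 0.2188, 0.1007]
tool_rot: [180.0, 0.0, -153.3]
force: [0.1, -0.4, 0.3]
grip_width: 0.0417
grasp_force: 0.0
```

```bash
cat >> h.py <<'E'
def st():
    o=telemetry.get_obs()
    print({k:np.round(o[k],4) for k in("time_s","qpos","tool_pos","tool_rot","force","wrist_torque","grip_width","grasp_force")})
E
python3 -c "
from h import *
st()"
```

```text
{'time_s': np.float64(3.3167), 'qpos': array([-31.8128,  15.5077,   8.3754, 101.4602,  -2.5035,  63.1935,
        94.0409]), 'tool_pos': array([0.5418, 0.2188, 0.1007]), 'tool_rot': array([ 1.799985e+02,  1.820000e-02, -1.533497e+02]), 'force': array([ 0.0875, -0.4467,  0.3038]), 'wrist_torque': array([ 0.0282,  0.0644, -0.0056]), 'grip_width': np.float64(0.0417), 'grasp_force': np.float64(0.0)}
```

Fingers are slow (about 70 mm/s), so keep closing.

arm_command:
  series: "0 0 0 0 255;0 0 0 0 255;0 0 0 0 255;0 0 0 0 255;0 0 0 0 255;0 0 0 0 255;0 0 0 0 255;0 0 0 0 255"

```text
time_s: 3.98
tool_pos: [0.5418, 0.2188, 0.1005]
tool_rot: [-180.0, 0.0, -153.3]
force: [0.1, 0.1, -0.4]
grip_width: 0.0139
grasp_force: 15.0
```

```bash
python3 -c "
from h import *
st()"
```

```text
{'time_s': np.float64(3.9833), 'qpos': array([-31.8133,  15.5239,   8.3752, 101.4666,  -2.503 ,  63.1851,
        94.0446]), 'tool_pos': array([0.5418, 0.2188, 0.1005]), 'tool_rot': array([-1.799994e+02,  4.100000e-03, -1.533455e+02]), 'force': array([ 0.1026,  0.1145, -0.3707]), 'wrist_torque': array([ 0.062 , -0.0187,  0.0607]), 'grip_width': np.float64(0.0139), 'grasp_force': np.float64(14.9997)}
```

arm_command:
  series: "0 0 0 0.03 255;0 0 0 0.03 255;0 0 0 0.02 255;0 0 0 0 255;0 0 0 0 255"

```text
time_s: 4.4
tool_pos: [0.5417, 0.2189, 0.1006]
tool_rot: [180.0, 0.0, -157.9]
force: [-0.2, -0.3, -0.3]
grip_width: 0.0137
grasp_force: 15.0
```

```bash
python3 -c "
from h import *
st()"
```

```text
{'time_s': np.float64(4.4), 'qpos': array([-32.3182,  15.5302,   8.9515, 101.4836,  -2.6817,  63.1878,
        89.6348]), 'tool_pos': array([0.5417, 0.2189, 0.1006]), 'tool_rot': array([ 1.799944e+02,  3.700000e-03, -1.578869e+02]), 'force': array([-0.2153, -0.2822, -0.2504]), 'wrist_torque': array([ 0.1493, -0.0252,  0.0648]), 'grip_width': np.float64(0.0137), 'grasp_force': np.float64(14.9997)}
```

arm_command:
  series: "0 0 0 0.02 255;0 0 0 0.02 255;0 0 0 0 255"

```text
time_s: 4.65
tool_pos: [0.5417, 0.219, 0.1006]
tool_rot: [180.0, 0.0, -160.3]
force: [-0.2, 0.8, -0.5]
grip_width: 0.0138
grasp_force: 15.0
```

```bash
python3 -c "
from h import *
st()"
```

```text
{'time_s': np.float64(4.65), 'qpos': array([-32.5783,  15.5363,   9.2478, 101.4925,  -2.7796,  63.1849,
        87.3098]), 'tool_pos': array([0.5417, 0.219 , 0.1006]), 'tool_rot': array([ 1.799862e+02,  4.900000e-03, -1.602817e+02]), 'force': array([-0.1502,  0.8215, -0.458 ]), 'wrist_torque': array([ 0.1876, -0.0429,  0.0173]), 'grip_width': np.float64(0.0138), 'grasp_force': np.float64(15.0002)}
```

```bash
cat >> h.py <<'E'
def tq(n=6):
    a=[]
    for i in range(n):
        cams.read_camera("top");o=telemetry.get_obs();a.append(np.r_[o["force"],o["wrist_torque"]])
    a=np.array(a);print(a.mean(0).round(3),a.std(0).round(3),o["tool_rot"])
E
python3 -c "
from h import *
tq()"
```

```text
[-0.206  0.959 -0.923  0.285  0.021  0.046] [0.469 0.253 0.588 0.016 0.021 0.03 ] [ 1.79987199e+02 -1.44337404e-03 -1.60210266e+02]
```

arm_command:
  series: "0 0 0 0.04 255;0 0 0 0.04 255;0 0 0 0.04 255;0 0 0 0.04 255;0 0 0 0.04 255;0 0 0 0.04 255;0 0 0 0 255"

```text
time_s: 5.53
tool_pos: [0.5416, 0.2193, 0.1006]
tool_rot: [180.0, 0.0, -174.0]
force: [-0.1, 1.3, -1.1]
grip_width: 0.0136
grasp_force: 15.0
```

```bash
python3 -c "
from h import *
tq()"
```

```text
[ 0.28   2.46  -1.414  0.604  0.051  0.056] [0.282 0.572 0.38  0.069 0.02  0.039] [ 1.79960231e+02  3.44651446e-04 -1.73923583e+02]
```

arm_command:
  series: "0 0 0 0.04 255;0 0 0 0.04 255;0 0 0 0 255"

```text
time_s: 6.08
tool_pos: [0.5416, 0.2194, 0.1006]
tool_rot: [180.0, 0.0, -178.6]
force: [-0.1, 3.3, -1.6]
grip_width: 0.0137
grasp_force: 15.0
```

```bash
python3 -c "
from h import *
tq(4)"
```

```text
[-0.01   3.492 -2.075  0.925  0.068  0.03 ] [0.228 0.395 0.375 0.053 0.016 0.019] [ 1.79957053e+02  1.05517009e-03 -1.78476053e+02]
```

arm_command:
  series: "0 0 0 0.03 255;0 0 0 0.02 255;0 0 0 0 255"

```text
time_s: 6.53
tool_pos: [0.5416, 0.2194, 0.1006]
tool_rot: [180.0, -0.0, 178.6]
force: [-0.4, 5.2, -1.9]
grip_width: 0.0139
grasp_force: 15.0
```

```bash
python3 -c "
from h import *
tq(4)"
```

```text
[-0.448  4.821 -2.354  1.268  0.097  0.077] [0.333 0.35  0.523 0.039 0.038 0.041] [1.79956453e+02 3.55921702e-03 1.78648296e+02]
```

arm_command:
  series: "0 0.7 0 0.03 255;0 0 0 0.03 255;0 0 0 0 255"

```text
time_s: 6.98
tool_pos: [0.5416, 0.2196, 0.1006]
tool_rot: [180.0, -0.0, 175.1]
force: [-0.2, 3.5, -1.6]
grip_width: 0.0138
grasp_force: 15.0
```

```bash
python3 -c "
from h import *
tq(5)"
```

```text
[-0.89   4.245 -1.929  1.054  0.2    0.005] [0.594 0.369 0.563 0.036 0.018 0.012] [ 1.79992011e+02 -6.65748781e-03  1.75185351e+02]
```

arm_command:
  series: "0 1 0 0.03 255;0 0 0 0.03 255;0 0 0 0 255"

```text
time_s: 7.48
tool_pos: [0.5417, 0.2198, 0.1005]
tool_rot: [-179.9, -0.0, 171.7]
force: [-1.5, 3.1, -0.7]
grip_width: 0.0136
grasp_force: 15.0
```

```bash
python3 -c "
from h import *
tq(5)"
```

```text
[-1.831  1.886 -0.806  0.49   0.415  0.035] [0.606 0.628 0.446 0.084 0.046 0.013] [-1.79945644e+02 -2.70422465e-02  1.71716939e+02]
```

arm_command:
  series: "0 0.5 0 0.03 255;0 0 0 0.03 255;0 0 0 0 255"

```text
time_s: 7.98
tool_pos: [0.5418, 0.22, 0.1006]
tool_rot: [-179.9, -0.0, 168.2]
force: [-2.4, -0.8, 0.1]
grip_width: 0.0141
grasp_force: 15.0
```

```bash
python3 -c "
from h import *
tq(5)"
```

```text
[-3.028 -0.439  0.817 -0.145  0.702  0.042] [0.561 0.646 0.744 0.097 0.039 0.013] [-1.79925377e+02 -2.67117120e-02  1.68273378e+02]
```

arm_command:
  series: "0.7 0 0 0.03 255;0 0 0 0.03 255;0 0 0 0 255"

```text
time_s: 8.48
tool_pos: [0.5417, 0.2201, 0.1005]
tool_rot: [-179.9, 0.1, 164.8]
force: [-1.7, -1.7, 0.3]
grip_width: 0.0135
grasp_force: 15.0
```

```bash
python3 -c "
from h import *
tq(5)"
```

```text
[-1.139 -2.497 -0.038 -0.57   0.27   0.066] [0.575 0.518 0.731 0.102 0.045 0.009] [-1.79952048e+02  4.58477997e-02  1.64829757e+02]
```

arm_command:
  series: "0.5 0 0 0.03 255;0 0 0 0.03 255;0 0 0 0 255"

```text
time_s: 8.98
tool_pos: [0.5416, 0.2203, 0.1005]
tool_rot: [-180.0, 0.1, 161.4]
force: [1.6, -3.6, -1.0]
grip_width: 0.0141
grasp_force: 15.0
```

```bash
python3 -c "
from h import *
tq(5)"
```

```text
[ 1.882 -4.128 -2.155 -0.931 -0.402  0.19 ] [0.669 0.581 0.683 0.069 0.104 0.025] [-1.79976703e+02  8.91734648e-02  1.61396504e+02]
```

arm_command:
  series: "0 -0.5 0 0.015 255;0 0 0 0.015 255;0 0 0 0 255;0 0 0 0 255"

```text
time_s: 9.57
tool_pos: [0.5415, 0.2204, 0.1006]
tool_rot: [180.0, 0.1, 159.6]
force: [3.6, -4.4, -4.1]
grip_width: 0.0141
grasp_force: 15.0
```

```bash
python3 -c "
from h import *
tq(6);st()"
```

```text
[ 4.082 -3.96  -3.431 -0.902 -0.896  0.269] [0.422 0.192 0.727 0.025 0.026 0.017] [1.79978113e+02 1.01681234e-01 1.59633148e+02]
{'time_s': np.float64(9.8667), 'qpos': array([-37.1466,  15.6522,  14.3607, 101.6865,  -4.2422,  63.102 ,
        48.2517]), 'tool_pos': array([0.5415, 0.2204, 0.1006]), 'tool_rot': array([1.799781e+02, 1.017000e-01, 1.596331e+02]), 'force': array([ 4.132 , -3.9665, -2.7571]), 'wrist_torque': array([-0.8686, -0.8948,  0.2425]), 'grip_width': np.float64(0.0141), 'grasp_force': np.float64(14.9997)}
```

Cap L was loose and is now snug at about 0.27 N m. I'll release, rise, and go above the shaker.

arm_command:
  series: "0 0 0 0 200;0 0 0 0 100;0 0 0 0 0;0 0 0 0 0;0 0 0 0 0;0 0 0 0 0;0 0 -30 0 0;0 0 -35 0 0;0 0 -35 0 0;0 0 0 -0.106 0;0 0 0 -0.106 0;0 0 0 -0.106 0;0 0 0 -0.106 0;0 0 0 -0.106 0;8.6 39.2 0 0 0;8.6 39.2 0 0 0;8.6 39.2 0 0 0;8.6 39.2 0 0 0;8.6 39.2 0 0 0;0 0 0 0 0"

```text
time_s: 11.53
tool_pos: [0.4568, 0.4169, 0.2003]
tool_rot: [179.6, -0.2, -169.2]
force: [-1.8, 1.1, 0.1]
grip_width: 0.0867
grasp_force: 0.0
```

```bash
python3 - <<'E'
from h import *
im=snap('w2');st()
import cv2
cv2.imwrite("pics/w2c.png",cv2.resize(im[20:370],None,fx=1.25,fy=1.25))
E
```

```text
[0.4568049  0.41685353 0.20028483] [ 1.79609007e+02 -1.64015310e-01 -1.69184694e+02] [-48.27900943  15.01518269   4.43317523  90.00474114  -1.62002354
  74.95197754  57.23701742] [-1.82491554  1.05937945  0.07072229] [0.11378548 0.14319735 0.02218432] 11.5333
{'time_s': np.float64(11.5833), 'qpos': array([-48.1323,  14.9603,   4.6703,  90.0915,  -1.4538,  75.0022,
        57.3688]), 'tool_pos': array([0.4596, 0.4124, 0.2002]), 'tool_rot': array([ 1.798335e+02, -1.105000e-01, -1.693878e+02]), 'force': array([-0.1094, -0.2868, -0.4558]), 'wrist_torque': array([ 0.0287, -0.0491,  0.0151]), 'grip_width': np.float64(0.0867), 'grasp_force': np.float64(0.0)}
```

View pics/w2c.png

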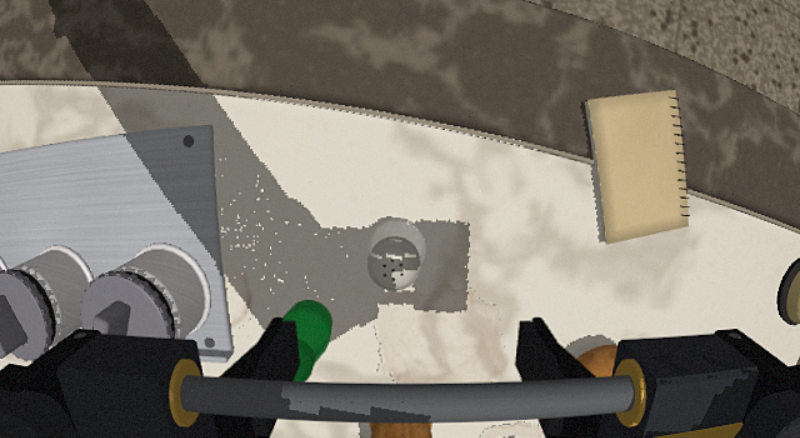

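```bash
python3 - <<'E'
from h import *
import json
p,r=json.load(open("pics/w2.json"))
print(wray(p,r,393/1.25,20+263/1.25,.085),wray(p,r,397/1.25,20+245/1.25,.02))
st()
E
```

```text
[0.45979893 0.40968285 0.085     ] [0.46464661 0.41223524 0.02      ]
{'time_s': np.float64(11.5833), 'qpos': array([-48.1323,  14.9603,   4.6703,  90.0915,  -1.4538,  75.0022,
        57.3688]), 'tool_pos': array([0.4596, 0.4124, 0.2002]), 'tool_rot': array([ 1.798335e+02, -1.105000e-01, -1.693878e+02]), 'force': array([-0.1094, -0.2868, -0.4558]), 'wrist_torque': array([ 0.0287, -0.0491,  0.0151]), 'grip_width': np.float64(0.0867), 'grasp_force': np.float64(0.0)}
```

arm_command:
  series: "0 0 0 0 0;0 0 25 0 0;0 0 30 0 0;0 0 30 0 0;0 0 30 0 0;0 0 25 0 0;0 0 19 0 0;0 0 10 0 0;0 0 0 0 0;0 0 0 0 0;0 0 0 0 200;0 0 0 0 200;0 0 0 0 200;0 0 0 0 200;0 0 0 0 200;0 0 0 0 200;0 0 0 0 200;0 0 0 0 200;0 0 0 0 200;0 0 0 0 200"
  squeeze: 15

```text
time_s: 13.25
tool_pos: [0.464, 0.4072, 0.0319]
tool_rot: [179.9, 0.0, -169.9]
force: [-0.5, 1.8, 1.3]
grip_width: 0.0401
grasp_force: 15.0
```

arm_command:
  series: "0 0 -15 0 200;0 0 -25 0 200;0 0 -20 0 200;0 0 -10 0 200;2 -8 0 0 200;5 -18 0 0 200;7.5 -28 0 0 200;8 -30 0 0 200;8 -30 0 0 200;8 -30 0 0 200;7.5 -28 0 0 200;5 -18 0 0 200;2 -8 0 0 200;0 0 0 0 200;0 0 0 0 200"

```text
time_s: 14.5
tool_pos: [0.4461, 0.2025, 0.101]
tool_rot: [180.0, -0.0, -170.0]
force: [0.3, -0.0, -0.7]
grip_width: 0.0397
grasp_force: 14.8
```

arm_command:
  series: "0 0 15 0 200;0 0 20 0 200;0 0 12 0 200;0 0 5 0 200;0 0 0 0 200;0 0 0 0 200"

```text
time_s: 15.0
tool_pos: [0.4465, 0.2032, 0.0496]
tool_rot: [180.0, -0.0, -169.9]
force: [0.7, -0.5, -0.9]
grip_width: 0.04
grasp_force: 14.8
```

```bash
python3 -c "
from h import *
tq(3);st()"
```

```text
[ 0.126 -0.112 -1.145  0.059  0.029 -0.014] [0.503 0.386 0.438 0.026 0.035 0.005] [ 1.79957332e+02  1.04580652e-01 -1.69929621e+02]
{'time_s': np.float64(15.15), 'qpos': array([-37.2238,   8.2801,  10.3802, 116.7579,  -1.8281,  54.9969,
        74.1668]), 'tool_pos': array([0.4472, 0.2029, 0.0505]), 'tool_rot': array([ 1.799573e+02,  1.046000e-01, -1.699296e+02]), 'force': array([-0.03  ,  0.2971, -1.6548]), 'wrist_torque': array([ 0.0373,  0.0725, -0.0188]), 'grip_width': np.float64(0.0401), 'grasp_force': np.float64(14.7592)}
```

arm_command:
  series: "0 0 2.5 0 200;0 0 2.5 0 200;0 0 1 0 200;0 0 0 0 200;0 0 0 0 200"

```text
time_s: 15.57
tool_pos: [0.4466, 0.2022, 0.0439]
tool_rot: [180.0, 0.0, -170.0]
force: [0.0, 0.0, 2.4]
grip_width: 0.0399
grasp_force: 15.0
```

```bash
python3 -c "
from h import *
tq(3);st()"
```

```text
[-1.148e+00 -4.020e-01  2.347e+00 -3.800e-02  2.630e-01 -1.000e-03] [0.498 0.158 0.552 0.019 0.019 0.01 ] [ 1.79985735e+02  2.04328051e-02 -1.69964131e+02]
{'time_s': np.float64(15.7167), 'qpos': array([-37.1676,   8.7865,  10.382 , 117.0927,  -1.9532,  54.2545,
        74.2717]), 'tool_pos': array([0.4466, 0.2022, 0.0438]), 'tool_rot': array([ 1.799857e+02,  2.040000e-02, -1.699641e+02]), 'force': array([-1.8093, -0.1832,  3.0359]), 'wrist_torque': array([-0.0414,  0.287 ,  0.0135]), 'grip_width': np.float64(0.04), 'grasp_force': np.float64(15.0147)}
```

Touchdown felt; release and retreat.

arm_command:
  series: "0 0 0 0 150;0 0 0 0 120;0 0 0 0 80;0 0 0 0 40;0 0 0 0 0;0 0 0 0 0;0 0 0 0 0;0 0 0 0 0;0 0 0 0 0;0 0 0 0 0;0 0 -15 0 0;0 0 -25 0 0;0 0 -35 0 0;0 0 -35 0 0;0 0 -35 0 0;0 0 -30 0 0;0 0 0 0 0;0 0 0 0 0;0 0 0 0 0"

```text
time_s: 17.3
tool_pos: [0.446, 0.2019, 0.2178]
tool_rot: [-180.0, -0.0, -170.0]
force: [0.2, -0.2, -1.2]
grip_width: 0.0868
grasp_force: 0.0
```

```bash
python3 - <<'E'
from h import *
import cv2
im=snap('w3')
b=cams.read_camera("scene")[180:320,170:360]
o=np.zeros((590,640,3),'uint8')
o[:300]=im[:300];o[300:300+290,:394]=cv2.resize(b,(394,290))
cv2.imwrite("pics/w3c.png",o)
E
```

```text
[0.44599813 0.20189093 0.21784489] [-1.79987276e+02 -4.84696728e-02 -1.69958359e+02] [-37.91406731  -1.2303108   10.33205131 105.95825066   0.22554624
  75.30227655  72.3998828 ] [ 0.2358593  -0.2313927  -1.23091809] [ 0.03544403  0.02177758 -0.01956724] 17.3
```

View pics/w3c.png

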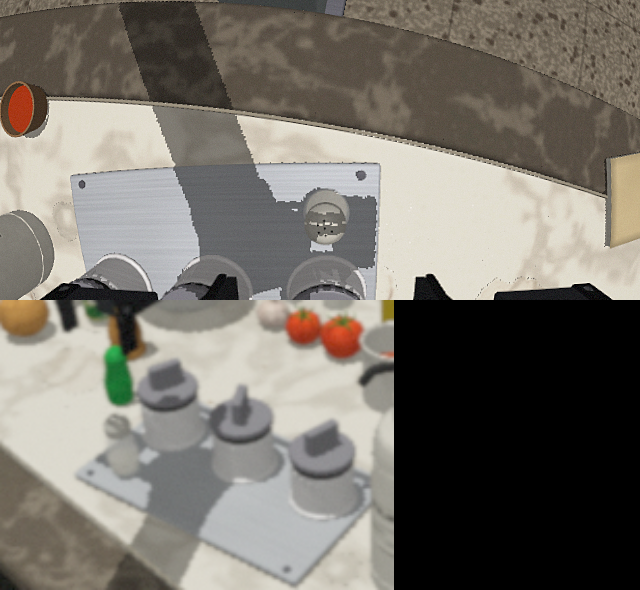

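The shaker stands upright on the ledge at wrist pixel (325,218), in front of the left canister, whose bar has clearly turned. The bystanders in view are unmoved and the robot is clear, so I'm handing in.

```bash
python3 -c "
from h import *
import json
p,r=json.load(open('pics/w3.json'));print(wray(p,r,326,225,.097))
print(env.sign_off())"
```

```text
[0.44497179 0.20234344 0.097     ]
the job is handed in; nothing more can be done
None
```

The left canister's cap was the loose one; I screwed it down to about 0.27 N m, stood the salt shaker upright on the ledge in front of it, and handed the job in; I stopped feeling caps once I found it, so the middle and right ones were never touched, and no verdict was returned.

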